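# Roll the cap strips of a deep-well plate home under the lamp head

### The arm

A 7-joint arm with a two-finger parallel gripper is mounted at the origin on the work surface. World frame = base frame: x ahead of the robot, y to its left, z up, the work surface at z = 0. Lengths are in mm, angles in rad, forces in N, time in s.
With the tool pointing down it reaches from about 400 to 875 mm from the base axis. Payload 4.4 kg.
Tool frame: the origin (TCP) lies midway between the tips of the shut fingers; the grasp point (between the pads) lies 19 mm behind it; z points along the fingers, y is the line along which they close (so a half turn about z gives the same grasp; the last joint's range is limited). The gripper opens to 85 mm and grips with 20 to 120 N. Pads are 22 mm wide; open, the fingers measure 114 mm over their backs; the gripper's body (76 mm by 85 mm) begins 54 mm behind the grasp point. The pads swing forward as they close: fully open they stand 13 mm farther back than shut.
Start: joints at [1.177, 0.628, 0.038, 1.517, -0.027, 0.996, -0.02], TCP at [209.303, -615.394, 211.113] pointing down, gripper open.
Joint ranges: [-3.06, 3.06], [-0.37, 2.12], [-1.25, 1.32], [0.18, 2.47], [-1.1, 4.24], [0.23, 1.98], [-2.94, 2.94]. Speed limits (rad/s): [2.57, 2.57, 3.14, 3.14, 3.14, 3.14, 3.14].

### API

Orientations are given as [roll, pitch, yaw] about the fixed x, y, z axes, in that order (R = Rz(yaw) Ry(pitch) Rx(roll)).
In Python, from cell import ctrl gives the robot as it stands.
- The arm moves only by the shell command python3 -m crank 'ROWS' [OPENING]. ROWS is JSON, a list that holds one entry, the list of rows, each a list of 4 numbers: the shift along the tool's x, y, z normalised to -1 to 1, where 1 is 2.5 cm, then the turn about the tool's z normalised to -1 to 1, where 1 is 0.08 rad. In form: [[[dx, dy, dz, turn], ...]]. A call has 1 to 12 rows; each row shifts and turns the commanded pose from where the row before left it, along the tool's axes as they then stand; what a row does not reach is not made up. A row lasts 1/12 s, in which the tool goes at most 41.7 mm and 7.16 degrees, less where a joint would pass 70% of its speed; a pose out of reach is approached as far as the arm can. A call with a number of a shift or a turn outside -1 to 1 is refused whole. A call with a gripper value outside its range is refused whole. OPENING is the closure, from -1 (fully open) to 1 (shut), set as the call begins (- or left out, the last holds). The fingers move at their own pace and stop on an object; the grip force is fixed at half the most. Time passes only in rows, so rows that do not move let the fingers close. It gives the time, the measured TCP pose, the force, the opening and the grip force at its end, in the units of the state.
- ctrl.read_state(): the state, without advancing time (a new reading comes with each control period).
- ctrl.get_image(name): name is "scene" or "top" or "wrist"; returns a dict with "img" (420x560x3 uint8, red, green, blue), "intrinsics" (3x3 intrinsics, pixels), "extrinsics" (4x4, takes a point from camera to world coordinates). Camera axes: x right, y up, looking along -z (the intrinsics and any distortion apply to the point x, -y, -z); pixel columns grow to the right and rows downward; lengths in mm; the calibration is good to about 2 mm. A picture is of the moment at which its call begins. There is no depth.
- ctrl.finish_job(): hands the job in; it is judged then, once.
Trained networks look in the newest picture that a camera, given by its name, has taken for a name from the list of things; names that differ only in an ending like _2 or _b are one class to them, and where a whole thing is asked for, a point or a joint stands for the part that bears it (a point fixed in the world has none). Each returns a list of dicts, best first, with "confidence" (0 to 1); they miss things now and then, are a little off and sometimes report something else, mostly with a low value. They report only what shows in the picture. A call takes as long as a camera call. They do not tell look-alikes from the thing itself.
- ctrl.find_in(camera, target): "position" ([row, column] in pixels, amid what is visible of it).
- ctrl.trace(camera, target): "mask" (420x560 bool, what is visible of it) and "position" ([row, column] in pixels, amid what is visible of it).
- ctrl.place_of(camera, target): "position" ([row, column] in pixels: a listed point, or the origin of a listed thing).
The state is a dict: "clock": time; "qpos": joint angles; "qd": joint speeds; "tau": joint torques, N m; "eef_pos": TCP position; "tool_rot": TCP orientation; "force": force on the tool from outside, world axes, zero at the start; "torque": the same for the moment, N m; "width": finger opening in mm; "gripper_force": force on a finger pad.
Only numpy, scipy, OpenCV 4.12 (cv2) and the standard library are available. Lean on these libraries where they do the work, as an engineer would, in place of code of your own. Each camera call takes 0.05 s, during which the arm holds its last target. There are 200 camera calls.

### The job

Take the hand roller from its stand and roll the eight proud cap strips of the blue deep-well plate fully home in one stroke: start at the open end, keep a slow, steady, gentle pressure (some 12 to 15 N, never 30 N) and do not lift the roller off until all the strips are home, including those under the lamp head. Touch the plate station with nothing but the roller, then put the roller back in its stand, handle up, let go, and leave everything else where it stands.

Things in the scene. Friction and masses are not known exactly. Their poses are not given: they have to be found in the camera images.
- station: White plate station fixed to the bench, base 200 x 170 x 30 mm high, with a blue deep-well plate (132 x 90 mm) on it, long side along the station's x. Origin: on the bench under the plate's centre. x runs from the open end (-x, towards the robot) to the lamp end, where a pillar (front at x = +127 mm) carries the lamp head; z up.
- lamp_front (a point): Middle of the lower front edge of the grey lamp head (75 deep, 84 wide, 72 mm high), 190 mm above the bench and 27.5 mm along the station's x from the plate's centre. The head hangs over the last two strips: an upright gripper cannot follow there; the roller's handle must lean back towards the station's -x by some 28 to 50 degrees.
- strips_mid (a point): Middle of the eight cap strips, 85 mm above the bench: nominal height of the strips' tops when fully home. The plate's stiff height-adjustable carrier may really stand up to 8 mm higher or lower, and out of level along the station's x by up to 3 degrees (3 mm up or down at the end strips), so the strips' true height is not given by any listed pose: it must be felt.
- roller: Hand roller, about 0.3 kg. Black rubber drum 48 mm across, 86 mm long along y, turns freely. Origin: middle of the drum's axle; z points up the handle. Aluminium guard plate 68 (x) x 118 (y) mm, 30 to 38 mm above the axle. Orange handle 26 (x) x 24 (y) mm, from 38 to 118 mm above the axle: grip across y, about 75 mm above the axle. Looks the same after a half turn.
- stand: Grey open stand for the roller, fixed on the bench: trough 74 x 124 mm outside, 58 x 108 mm inside, walls 65 mm high, on a dark foot 110 x 160 mm. The drum hangs inside and the guard plate rests on the rim, handle upright: the axle is then 35 mm above the bench and its y axis lies along the stand's y axis. Origin: on the bench under the centre.
- cap1 (a joint): How far cap strip 1 has been pressed in, m: 0 = standing 4 mm proud, 0.004 = fully home. White bar 13.6 (x) x 78 (y) mm, centred -52.5 mm along the station's x axis from strips_mid; the strip at the open end. Stays where it is pushed; takes roughly 3 to 5 N.
- cap2 (a joint): How far cap strip 2 has been pressed in, m: 0 = standing 4 mm proud, 0.004 = fully home. White bar 13.6 (x) x 78 (y) mm, centred -37.5 mm along the station's x axis from strips_mid. Stays where it is pushed; takes roughly 3 to 5 N.
- cap3 (a joint): How far cap strip 3 has been pressed in, m: 0 = standing 4 mm proud, 0.004 = fully home. White bar 13.6 (x) x 78 (y) mm, centred -22.5 mm along the station's x axis from strips_mid. Stays where it is pushed; takes roughly 3 to 5 N.
- cap4 (a joint): How far cap strip 4 has been pressed in, m: 0 = standing 4 mm proud, 0.004 = fully home. White bar 13.6 (x) x 78 (y) mm, centred -7.5 mm along the station's x axis from strips_mid. Stays where it is pushed; takes roughly 3 to 5 N.
- cap5 (a joint): How far cap strip 5 has been pressed in, m: 0 = standing 4 mm proud, 0.004 = fully home. White bar 13.6 (x) x 78 (y) mm, centred +7.5 mm along the station's x axis from strips_mid. Stays where it is pushed; takes roughly 3 to 5 N.
- cap6 (a joint): How far cap strip 6 has been pressed in, m: 0 = standing 4 mm proud, 0.004 = fully home. White bar 13.6 (x) x 78 (y) mm, centred +22.5 mm along the station's x axis from strips_mid. Stays where it is pushed; takes roughly 3 to 5 N.
- cap7 (a joint): How far cap strip 7 has been pressed in, m: 0 = standing 4 mm proud, 0.004 = fully home. White bar 13.6 (x) x 78 (y) mm, centred +37.5 mm along the station's x axis from strips_mid; under the lamp head. Stays where it is pushed; takes roughly 3 to 5 N.
- cap8 (a joint): How far cap strip 8 has been pressed in, m: 0 = standing 4 mm proud, 0.004 = fully home. White bar 13.6 (x) x 78 (y) mm, centred +52.5 mm along the station's x axis from strips_mid; under the lamp head. Stays where it is pushed; takes roughly 3 to 5 N.
- beaker: Clear plastic beaker, 100 mm wide, 130 mm high; bystander. Origin at the centre of its underside.
- tip_box: Blue pipette-tip box with clear lid, 122 x 87 x 85 mm; bystander. Origin at the centre of its underside.
- bottle: Glass bottle with blue cap, 60 mm wide, 110 mm high; bystander. Origin at the centre of its underside.
- jar: Jar with blue cap, 52 mm wide, 75 mm high; bystander. Origin at the centre of its underside.
- well_plate: Clear six-well plate with red wells, 85 x 127 x 18 mm; bystander. Origin at the centre of its underside.
Mind the look-alikes: they are no part of the job. What is shaped like the stand but purple is not meant.

How it is judged (in metres and radians):
On the way, in this order (a step that is already met when the one before it is completed fails the run):
1. the roller, in the gripper, presses strip 1 home while strip 8 still stands proud (value of joint cap1 above 0.003 m and value of joint cap8 below 0.0018 m and contact force between roller and station above 1 N and contact force between the fingers and roller above 1 N), for 0.05 s.
2. all eight strips are home, under the roller (value of joint each of cap1, cap2, cap3, cap4, cap5, cap6, cap7, cap8 above 0.003 m and contact force between roller and station above 0.5 N), for 0.05 s.
At the end, for the whole second after the job is handed in: All eight strips are within 1 mm of fully home; the roller hangs in its stand, guard plate on the rim (axle within 12 mm of the stand's centre, 29 to 41 mm above the bench), handle within 7 degrees of upright, at rest and released (value of joint each of cap1, cap2, cap3, cap4, cap5, cap6, cap7, cap8 above 0.003 m and horizontal distance between roller and stand below 0.012 m and z of roller in the frame of stand between 0.029 and 0.041 m and angle between roller's own z axis and vertical below 0.12 rad and linear speed of roller below 0.02 m/s); the robot touches nothing.
It fails at once if the roller was lifted well clear of the strips when some were home and others were not (value of joint any of cap1, cap2, cap3, cap4, cap5, cap6, cap7, cap8 above 0.003 m and value of joint any of cap1, cap2, cap3, cap4, cap5, cap6, cap7, cap8 below 0.003 m and z of roller in the frame of strips_mid above 0.053 m).
It fails at once if the roller pressed on the station with more than 30 N (contact force between roller and station above 30 N).
It fails at once if the robot itself touched the plate station (contact force between any of the fingers, the arm and station above 1.5 N).
It fails at once if a bystander was moved more than 20 mm (distance of any of beaker, tip_box, bottle, jar, well_plate from where it was at the start of the episode above 0.02 m).
It also fails if it takes over 72 s, if anything falls off the work surface, if the arm or the gripper's body presses on something with over 40 N, if the wrist force passes 120 N, or if a joint passes its speed limit or range.

## Working session

There is one attempt and no reset: what is moved stays moved. The work goes in short steps, Python scripts to look and compute and a shell command to move; the robot and the scene stay as the last step left them, time stands still between calls to the robot, and variables do not carry over. Pictures are saved under pics/ and viewed, at most 10 in all, crops included, and the job is handed in when it is done.

```bash
mkdir -p pics; ls
cat > h.py <<'E'
import numpy as np, cv2
from scipy.spatial.transform import Rotation as Ro
from cell import ctrl
def ray(im,rc):
    K=np.array(im["intrinsics"]);T=np.array(im["extrinsics"]);r,c=rc
    d=np.array([(c-K[0,2])/K[0,0],-(r-K[1,2])/K[1,1],-1.]);return T[:3,3],T[:3,:3]@d
def atz(im,rc,z):
    o,d=ray(im,rc);return o+d*(z-o[2])/d[2]
def proj(im,p):
    K=np.array(im["intrinsics"]);T=np.array(im["extrinsics"]);q=T[:3,:3].T@(np.array(p,float)-T[:3,3])
    return np.array([K[1,2]-K[1,1]*q[1]/-q[2],K[0,2]+K[0,0]*q[0]/-q[2]])
def tri(a,b):
    (o1,d1),(o2,d2)=a,b;d1=d1/np.linalg.norm(d1);d2=d2/np.linalg.norm(d2)
    A=np.c_[d1,-d2];s=np.linalg.lstsq(A,o2-o1,rcond=None)[0];p,q=o1+s[0]*d1,o2+s[1]*d2
    return (p+q)/2,np.linalg.norm(p-q)
def save(im,n): cv2.imwrite(f"pics/{n}.png",im["img"][:,:,::-1])
E
python3 - <<'E'
from h import *
np.set_printoptions(precision=1,suppress=True)
s=ctrl.read_state();print({k:np.round(v,3) for k,v in s.items()})
ims={}
for c in("scene","top"):
    ims[c]=ctrl.get_image(c);save(ims[c],c);print(c,ims[c].keys(),ims[c]["extrinsics"],ims[c]["intrinsics"])
for t in("station","lamp_front","strips_mid","roller","stand","beaker","tip_box","bottle","jar","well_plate"):
    z={"lamp_front":190,"strips_mid":85,"roller":35}.get(t,0)
    for c in ims:
        for d in ctrl.place_of(c,t)[:3]: print(t,c,np.round(d["confidence"],2),np.array(d["position"]),atz(ims[c],d["position"],z))
E
```

```text
pics
{'clock': np.float64(0.0), 'qpos': array([ 1.2,  0.6,  0. ,  1.5, -0. ,  1. , -0. ]), 'qd': array([-0.,  0., -0.,  0.,  0., -0.,  0.]), 'tau': array([ -0. , -56.3,   1.2, -19.3,   0. ,   0. ,  -0. ]), 'eef_pos': array([ 209.1, -614.8,  210.2]), 'tool_rot': array([-3.1,  0. ,  0.3]), 'force': array([ 0.4,  0.4, -0.1]), 'torque': array([-0., -0., -0.]), 'gripper_force': np.float64(0.0), 'width': np.float64(85.194)}
scene dict_keys(['img', 'intrinsics', 'extrinsics']) [[  -0.7   -0.5    0.6 1390.6]
 [   0.7   -0.4    0.5  766.7]
 [   0.     0.8    0.7 1148.7]
 [   0.     0.     0.     1. ]] [[459.6   0.  279.9]
 [  0.  459.6 204. ]
 [  0.    0.    1. ]]
top dict_keys(['img', 'intrinsics', 'extrinsics']) [[  -0.     1.    -0.2  296.7]
 [  -1.     0.     0.    19.3]
 [   0.     0.2    1.  1281.2]
 [   0.     0.     0.     1. ]] [[390.5   0.  280.4]
 [  0.  390.5 206.9]
 [  0.    0.    1. ]]
station scene 0.55 [281.3 293.5] [641.6 184.5   0. ]
station top 0.68 [170.  221.9] [641.8 193.    0. ]
station top 0.3 [171.6 148.3] [635.2 439.5   0. ]
lamp_front scene 0.76 [244.8 297.3] [655.3
[... 741 characters left out ...]
 [ 622.7 -219.4    0. ]
beaker scene 0.68 [178.8 199.7] [ 492.9 -439.9    0. ]
beaker scene 0.64 [244.6 297.9] [507.5  90.7   0. ]
beaker top 0.81 [215. 414.] [ 489.8 -450.4    0. ]
tip_box scene 0.61 [295.6 411. ] [438.2 492.4   0. ]
tip_box top 0.92 [231.5 125.5] [433.1 502.2   0. ]
bottle scene 0.52 [322.4 357.7] [632.2 424.8   0. ]
bottle scene 0.51 [242.5 264.5] [578.1  -1.5   0. ]
bottle top 0.53 [190.4 280.8] [572.2  -5.7   0. ]
jar scene 0.85 [323.7 357.3] [636.8 426.5   0. ]
jar top 0.74 [171.2 151. ] [636.6 430.5   0. ]
well_plate scene 0.79 [214.6 292.6] [402.3 -22.9   0. ]
well_plate scene 0.72 [324.3 359.7] [633.7 432.9   0. ]
well_plate top 0.9 [235.9 283.2] [419.3 -13.5   0. ]
```

View pics/scene.png

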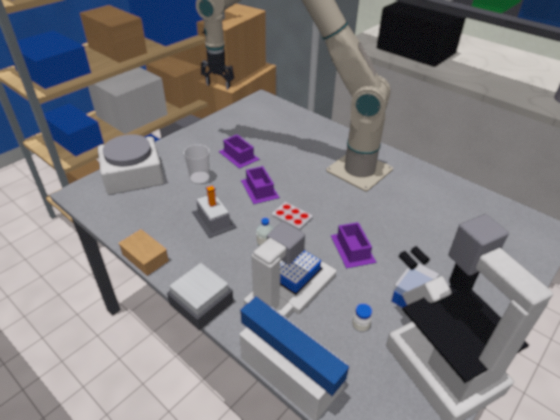

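View pics/top.png

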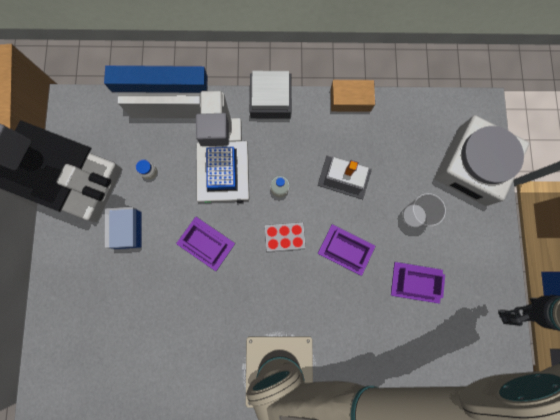

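Run:
```python
import cv2,numpy as np
a=cv2.imread("pics/top.png");s=cv2.imread("pics/scene.png")
A=cv2.resize(a[95:215,180:260],None,fx=4,fy=4,interpolation=cv2.INTER_CUBIC)
B=cv2.resize(a[140:210,310:385],None,fx=5,fy=5,interpolation=cv2.INTER_CUBIC)
h=max(A.shape[0],B.shape[0]);pad=lambda i:cv2.copyMakeBorder(i,0,h-i.shape[0],0,0,cv2.BORDER_CONSTANT)
cv2.imwrite("pics/crop1.png",np.hstack([pad(A),pad(B)]))
```

```text
(no output)
```

View pics/crop1.png

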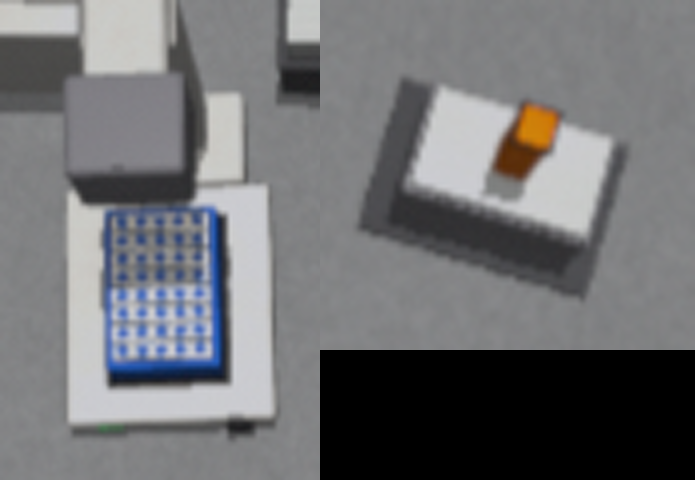

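```bash
cat >> h.py <<'E'
def rect(mask):
    n,l,st,_=cv2.connectedComponentsWithStats(mask.astype(np.uint8));k=1+st[1:,4].argmax()
    c=max(cv2.findContours((l==k).astype(np.uint8),0,1)[0],key=cv2.contourArea)
    return cv2.boxPoints(cv2.minAreaRect(c)),st[k,4]
def deltas(goal,yaw_deg,s=None):
    s=s or ctrl.read_state();R=Ro.from_euler("xyz",s["tool_rot"])
    d=R.inv().apply(np.array(goal,float)-s["eef_pos"])/25
    x=R.as_matrix()[:,0];y=np.degrees(np.arctan2(x[1],x[0]));t=np.radians((y-yaw_deg+180)%360-180)/.08
    return np.round(d,2),round(t,2)
E
python3 - <<'E'
from h import *
np.set_printoptions(precision=2,suppress=True)
s=ctrl.read_state();print(s["tool_rot"],s["clock"])
im=ctrl.get_image("top");g=cv2.cvtColor(im["img"],cv2.COLOR_RGB2GRAY).astype(int)
hsv=cv2.cvtColor(im["img"],cv2.COLOR_RGB2HSV)
m=np.zeros(g.shape,bool);m[150:195,325:372]=True
o=(hsv[...,1]>120)&(hsv[...,0]<25)&m;print("handle px",np.argwhere(o).mean(0),o.sum())
b,a=rect((g>170)&m|o);P=np.array([atz(im,(y,x),73) for x,y in b]);print("guard",P.mean(0),np.linalg.norm(np.diff(P,axis=0),axis=1),a)
e=[P[i+1]-P[i] for i in range(3)];L=max(e,key=np.linalg.norm);print("long dir",np.degrees(np.arctan2(L[1],L[0])))
# station plate blue
m[:]=False;m[130:200,195:245]=True
b=(hsv[...,0]>100)&(hsv[...,0]<130)&(hsv[...,1]>120)&m
bb,a=rect(cv2.morphologyEx(b.astype(np.uint8),cv2.MORPH_CLOSE,np.ones((5,5))));print(a)
P=np.array([atz(im,(y,x),80) for x,y in bb]);print("plate",P,P.mean(0))
m[:]=False;m[140:203,190:255]=True
bb,a=rect((g>170)&m);P=np.array([atz(im,(y,x),30) for x,y in bb]);print("base",P)
print("to hover",deltas([625,-222,240],-16.5))
E
```

```text
[ 3.14 -0.    0.33] 1.1
handle px [167.64 350.96] 108
guard [ 621.66 -220.77   73.  ] [ 70.98 116.54  70.78] 651
long dir -107.52504298062122
1009
plate [[693.15 235.28  80.  ]
 [696.65 143.74  80.  ]
 [559.75 137.01  80.  ]
 [556.56 226.88  80.  ]] [626.53 185.73  80.  ]
base [[733.06 274.17  30.  ]
 [734.04 107.72  30.  ]
 [533.39 104.93  30.  ]
 [532.92 267.09  30.  ]]
to hover (array([20.81, -9.54, -1.15]), np.float64(7.7))
```

```bash
python3 -m crank '[[[0.87,-0.4,-0.05,0],[0.87,-0.4,-0.05,0],[0.87,-0.4,-0.05,0],[0.87,-0.4,-0.05,0],[0.87,-0.4,-0.05,0],[0.87,-0.4,-0.05,0],[0.87,-0.4,-0.05,0],[0.87,-0.4,-0.05,0],[0.87,-0.4,-0.05,0],[0.87,-0.4,-0.05,0],[0.87,-0.4,-0.05,0],[0.87,-0.4,-0.05,0]]]'
python3 -m crank '[[[0.87,-0.4,-0.05,0],[0.87,-0.4,-0.05,0],[0.87,-0.4,-0.05,0],[0.87,-0.4,-0.05,0],[0.87,-0.4,-0.05,0],[0.87,-0.4,-0.05,0],[0.87,-0.4,-0.05,0],[0.87,-0.4,-0.05,0],[0.87,-0.4,-0.05,0],[0.87,-0.4,-0.05,0],[0.87,-0.4,-0.05,0],[0.87,-0.4,-0.05,0]]]'
python3 -m crank '[[[0,0,0,1],[0,0,0,1],[0,0,0,1],[0,0,0,1],[0,0,0,1],[0,0,0,1],[0,0,0,1],[0,0,0,0.7],[0,0,0,0]]]'
python3 - <<'E'
from h import *
np.set_printoptions(precision=2,suppress=True)
s=ctrl.read_state();print(s["eef_pos"],s["tool_rot"],s["qpos"],s["clock"],s["force"])
im=ctrl.get_image("wrist");save(im,"w1");print(im["extrinsics"])
for t in("roller","stand"): print(t,[(d["confidence"],np.array(d["position"])) for d in ctrl.place_of("wrist",t)[:2]])
E
```

```text
clock: 2.15
eef_pos: [418.6, -416.9, 226.3]
tool_rot: [3.141, -0.0, 0.328]
force: [-0.2, -0.5, -0.2]
width: 85.7
gripper_force: 0.0
clock: 3.15
eef_pos: [627.0, -219.2, 241.2]
tool_rot: [3.141, -0.0, 0.328]
force: [0.3, -0.5, -1.1]
width: 85.4
gripper_force: 0.0
clock: 3.9
eef_pos: [626.3, -220.0, 241.1]
tool_rot: [3.141, 0.0, -0.289]
force: [0.1, 0.5, 0.7]
width: 85.5
gripper_force: 0.0
[ 626.28 -219.96  241.07] [ 3.14  0.   -0.29] [ 0.19  0.63  0.19  1.44 -0.13  1.08 -1.46] 3.9 [0.15 0.53 0.75]
[[  -0.28    0.91    0.31  704.82]
 [  -0.96   -0.27   -0.09 -242.78]
 [  -0.     -0.32    0.95  403.69]
 [   0.      0.      0.      1.  ]]
roller [(0.94, array([169.7, 288.1])), (0.55, array([344. , 183.7]))]
stand [(0.89, array([356.9, 514.9])), (0.71, array([335.1, 337. ]))]
```

View pics/w1.png

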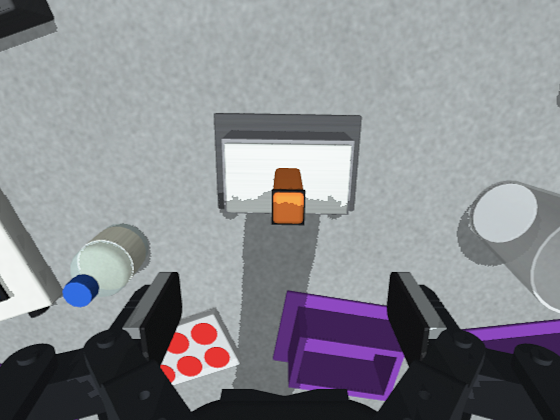

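Run:
```python
from h import *
np.set_printoptions(precision=1,suppress=True)
im=ctrl.get_image("wrist");hsv=cv2.cvtColor(im["img"],cv2.COLOR_RGB2HSV);g=hsv[...,2]
for rc in((191,273),(191,305),(224,305),(224,273)): print("top",atz(im,rc,153))
print("c",atz(im,(207.5,289),153))
for rc in((141,223),(141,354),(213,349),(213,226)): print("guard",atz(im,rc,73))
for rc in((114,214),(115,361)): print("foot",atz(im,rc,5))
print(proj(im,[622,-221,73]))
```

```text
top [ 633.5 -213.1  153. ]
top [ 627.  -235.3  153. ]
top [ 602.1 -228.5  153. ]
top [ 608.9 -205.6  153. ]
c [ 618.1 -220.7  153. ]
guard [ 669.3 -173.7   73. ]
guard [ 635.6 -288.5   73. ]
guard [ 568.4 -268.2   73. ]
guard [ 602.2 -153.1   73. ]
foot [ 692.2 -160.     5. ]
foot [ 646.5 -311.4    5. ]
[175.1 287.2]
```

```bash
python3 -c "
from h import *;print(deltas([618.5,-220.8,111],-16.5))"
```

```text
(array([-0.29,  0.12,  5.21]), np.float64(0.01))
```

```bash
python3 -m crank '[[[-0.15,0.06,0,0],[-0.14,0.06,0.2,0],[0,0,0.6,0],[0,0,0.8,0],[0,0,0.8,0],[0,0,0.8,0],[0,0,0.8,0],[0,0,0.8,0],[0,0,0.41,0],[0,0,0,0]]]'
python3 -m crank '[[[0,0,0,0],[0,0,0,0],[0,0,0,0],[0,0,0,0],[0,0,0,0],[0,0,0,0],[0,0,0,0],[0,0,0,0]]]' 1
```

```text
clock: 4.93
eef_pos: [616.1, -220.3, 108.1]
tool_rot: [-3.141, 0.005, -0.288]
force: [-0.5, -0.1, 0.2]
width: 84.9
gripper_force: 0.0
clock: 5.6
eef_pos: [619.2, -220.9, 112.0]
tool_rot: [-3.141, -0.002, -0.288]
force: [-0.5, 0.9, 5.3]
width: 22.6
gripper_force: 60.3
```

```bash
python3 -m crank '[[[0,0,-0.3,0],[0,0,-0.3,0],[0,0,-0.32,0],[-0.1,0,0,0],[-0.1,0,0,0],[0,0,0,0]]]'
python3 -m crank '[[[-0.33,0,0.02,0],[-0.33,0,0.04,0],[-0.32,0,0.07,0],[-0.32,0,0.1,0],[0,0,0,0]]]'
```

```text
clock: 6.1
eef_pos: [613.9, -219.8, 134.1]
tool_rot: [3.141, -0.002, -0.289]
force: [1.5, -1.0, -2.4]
width: 23.0
gripper_force: 59.3
clock: 6.52
eef_pos: [584.3, -210.8, 128.6]
tool_rot: [-3.142, -0.006, -0.289]
force: [5.2, -1.7, -3.0]
width: 22.7
gripper_force: 58.9
```

```bash
python3 -m crank '[[[-0.3,0,0.13,0],[-0.3,0,0.15,0],[-0.27,0,0.18,0],[-0.27,0,0.2,0],[-0.24,0,0.23,0],[-0.23,0,0.24,0],[0,0,0,0]]]'
python3 - <<'E'
from h import *
s=ctrl.read_state();print(s["eef_pos"],s["tool_rot"],s["force"],s["torque"])
a=ctrl.get_image("scene");b=ctrl.get_image("wrist")
A=cv2.resize(a["img"][150:250,160:280],None,fx=4,fy=4,interpolation=cv2.INTER_CUBIC)
B=cv2.resize(b["img"],(400,300));B=cv2.copyMakeBorder(B,0,100,0,0,0)
save({"img":np.hstack([A[:400,:400],B])},"lean1")
E
```

```text
clock: 7.1
eef_pos: [544.5, -198.5, 103.2]
tool_rot: [-3.14, -0.002, -0.288]
force: [-5.2, 3.9, 21.0]
width: 23.0
gripper_force: 67.7
[ 544.49413783 -198.47562204  103.19545211] [-3.14033258e+00 -2.37789930e-03 -2.88124277e-01] [-5.23725272  3.90012838 21.01798151] [ 0.46235831  0.72135684 -0.06614324]
```

View pics/lean1.png

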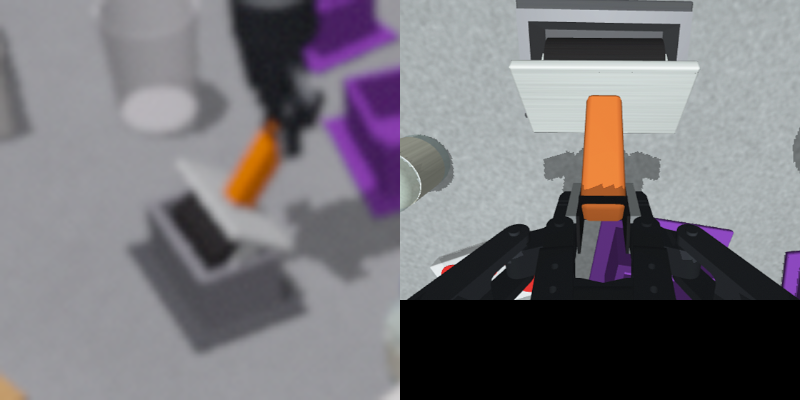

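```bash
cat >> h.py <<'E'
def lean():
    s=ctrl.read_state();im=ctrl.get_image("wrist");T=np.eye(4);T[:3,:3]=Ro.from_euler("xyz",s["tool_rot"]).as_matrix();T[:3,3]=s["eef_pos"]
    out=[]
    for d in ctrl.place_of("wrist","roller")[:2]:
        o,v=ray(im,d["position"]);o=T[:3,:3].T@(o-T[:3,3])-[0,0,-19];v=T[:3,:3].T@v
        p=o-v*o[1]/v[1] if abs(v[1])>.3 else None
        # point on ray at distance r from grasp point, in xz plane
        b=v[[0,2]]@o[[0,2]];a=v[[0,2]]@v[[0,2]]
        for r in(90,95):
            D=b*b-a*(o[[0,2]]@o[[0,2]]-r*r);t=(-b+np.array([-1,1])*np.sqrt(max(D,0)))/a
            q=o+t[:,None]*v;out.append((round(d["confidence"],2),r,np.round(q,1).tolist(),np.round(np.degrees(np.arctan2(q[:,0],q[:,2])),1)))
    return out
E
python3 -m crank '[[[0,0,-0.5,0],[0,0,-0.9,0],[0,0,-0.9,0],[0,0,-0.2,0],[-0.6,-0.4,0,0],[-0.8,-0.5,0,0],[-0.8,-0.5,0,0],[-0.8,-0.5,0,0],[-0.7,-0.4,0,0],[-0.35,-0.2,0,0],[0,0,0,0]]]'
python3 - <<'E'
from h import *
for l in lean(): print(*l)
s=ctrl.read_state();print(s["eef_pos"],s["force"],s["torque"])
save(ctrl.get_image("wrist"),"w2")
E
```

```text
clock: 8.12
eef_pos: [462.0, -108.1, 161.6]
tool_rot: [-3.141, 0.004, -0.286]
force: [-0.2, 0.0, -2.3]
width: 22.7
gripper_force: 64.3
[ 465.34927858 -110.77178035  162.2732965 ] [ 1.38321917 -0.89278044 -2.73200914] [-0.02321899  0.11655445  0.01396587]
```

View pics/w2.png

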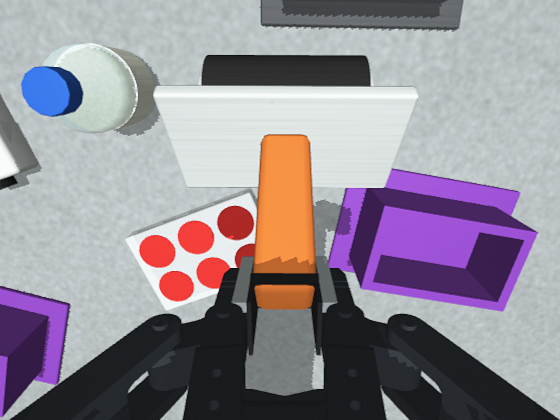

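```bash
cat > fit.py <<'E'
from h import *
from scipy.optimize import least_squares
def fitlean(im,s,obs):
    R=Ro.from_euler("xyz",s["tool_rot"])
    def pts(v):
        th,r,y0,dx,yr=v
        out=[]
        for p,_ in obs:
            x,y,z=p; X,Z=x*np.cos(th)-(z-r)*np.sin(th), x*np.sin(th)+(z-r)*np.cos(th) # X fwd, Z up rel. grasp, handle leaning back
            q=np.array([X-y*yr+dx,-(y+X*yr)+y0,-Z-19]);out.append(proj(im,R.apply(q)+s["eef_pos"]))
        return np.array(out)
    f=lambda v:np.r_[(pts(v)-[o for _,o in obs]).ravel(),(v[3])/2.]
    q=least_squares(f,[.8,92,0,0,0]);return q.x,np.abs(q.fun).max()
E
python3 - <<'E'
from fit import *
im=ctrl.get_image("wrist");s=ctrl.read_state()
obs=[((34,59,38),(98,155)),((34,-59,38),(98,416)),((-34,59,38),(187,187)),((-34,-59,38),(187,388)),((13,12,38),(134,262)),((13,-12,38),(134,309)),((34,59,30),(86,154)),((34,-59,30),(86,418))]
v,e=fitlean(im,s,obs);print("lean",np.degrees(v[0]),v[1:],e)
th,r=v[0],v[1];print("axle fwd",r*np.sin(th)+v[3],"below tcp",r*np.cos(th)-19)
E
```

```text
lean 38.97655217934183 [9.47935592e+01 2.92011501e-01 1.11367907e+01 3.58584110e-03] 5.568395352808204
axle fwd 70.76215726497672 below tcp 54.692839061353766
```

```bash
python3 -m crank '[[[0,0,0.5,0],[0,0,0.8,0],[0,0,0.8,0],[0,0,0.7,0],[0,0,0.2,0],[0,0,0,0],[0,0,0,0]]]'
python3 -m crank '[[[0,0,0.08,0],[0,0,0.08,0],[0,0,0.04,0],[0,0,0,0]]]'
```

```text
clock: 8.9
eef_pos: [465.2, -110.9, 87.5]
tool_rot: [3.141, -0.001, -0.289]
force: [0.1, -1.1, -2.7]
width: 22.5
gripper_force: 64.3
clock: 9.23
eef_pos: [464.8, -110.1, 82.7]
tool_rot: [-3.141, -0.001, -0.288]
force: [0.0, -0.0, -2.8]
width: 22.6
gripper_force: 64.3
```

```bash
python3 -m crank '[[[0,0,0.08,0],[0,0,0.04,0],[0,0,0,0]]]'
python3 -m crank '[[[0,0,0.04,0],[0,0,0,0]]]'
python3 -m crank '[[[0,0,0.04,0],[0,0,0,0]]]'
```

```text
clock: 9.48
eef_pos: [464.4, -110.1, 79.2]
tool_rot: [3.142, 0.0, -0.288]
force: [-0.4, -0.7, -2.6]
width: 22.7
gripper_force: 64.3
clock: 9.65
eef_pos: [464.5, -110.1, 78.3]
tool_rot: [-3.142, 0.0, -0.288]
force: [0.6, -0.2, -2.6]
width: 22.8
gripper_force: 64.3
clock: 9.82
eef_pos: [464.6, -110.1, 77.2]
tool_rot: [-3.142, 0.0, -0.288]
force: [-0.3, 0.1, -2.7]
width: 22.8
gripper_force: 64.3
```

```bash
python3 -m crank '[[[0,0,0.06,0],[0,0,0,0]]]'
python3 -m crank '[[[0,0,0.06,0],[0,0,0,0]]]'
python3 -m crank '[[[0,0,0.06,0],[0,0,0,0]]]'
python3 -m crank '[[[0,0,0.06,0],[0,0,0,0]]]'
```

```text
clock: 9.98
eef_pos: [465.1, -110.3, 75.9]
tool_rot: [-3.142, -0.001, -0.288]
force: [-0.1, -0.1, -0.1]
width: 22.5
gripper_force: 64.7
clock: 10.15
eef_pos: [466.1, -110.8, 75.0]
tool_rot: [3.142, -0.003, -0.289]
force: [0.2, -0.6, 4.9]
width: 22.5
gripper_force: 65.5
clock: 10.32
eef_pos: [466.9, -111.1, 73.9]
tool_rot: [3.142, -0.005, -0.289]
force: [-0.6, -0.6, 8.3]
width: 22.8
gripper_force: 66.4
clock: 10.48
eef_pos: [466.8, -111.2, 72.4]
tool_rot: [3.141, -0.005, -0.289]
force: [-0.2, -1.0, 6.3]
width: 22.9
gripper_force: 66.4
```

```bash
python3 -m crank '[[[0,0,-0.5,0],[0,0,-1,0],[0,0,-1,0],[0,0,-1,0],[0,0,-1,0],[0,0,-1,0],[0,0,-0.7,0],[0,0,-0.1,0],[0,0,0,0]]]'
python3 -m crank '[[[0,0,0,-0.85],[0,0,0,-0.85],[0,0,0,-0.85],[0,0,0,-0.85],[0,0,0,-0.85],[0,0,0,0]]]'
python3 -c "
from h import *;print(deltas([500,175,230],2.5))"
```

```text
clock: 11.23
eef_pos: [464.8, -110.0, 229.3]
tool_rot: [-3.141, -0.001, -0.288]
force: [-0.5, 0.7, -3.6]
width: 22.6
gripper_force: 64.7
clock: 11.73
eef_pos: [463.1, -109.7, 226.9]
tool_rot: [-3.14, 0.004, 0.054]
force: [0.6, 0.3, -2.9]
width: 23.0
gripper_force: 64.7
(array([  2.08, -11.29,  -0.12]), np.float64(0.12))
```

```bash
python3 -m crank '[[[0.1,-0.5,0,0],[0.2,-1,0,0],[0.2,-1,0,0],[0.2,-1,0,0],[0.2,-1,0,0],[0.2,-1,0,0],[0.2,-1,0,0],[0.2,-1,0,0],[0.2,-1,0,0],[0.2,-1,0,0],[0.2,-1,0,0],[0.2,-1,0,0]]]'
python3 -m crank '[[[0,-0.3,0,0],[0,0,0,0],[0,0,0,0]]]'
python3 - <<'E'
from h import *
s=ctrl.read_state();print(s["eef_pos"],s["tool_rot"],s["clock"])
im=ctrl.get_image("wrist");save(im,"w3")
np.set_printoptions(precision=1,suppress=True)
for t,z in(("station",0),("strips_mid",85),("lamp_front",190)):
    for d in ctrl.place_of("wrist",t)[:2]: print(t,d["confidence"],d["position"],atz(im,d["position"],z))
E
```

```text
clock: 12.73
eef_pos: [506.1, 180.9, 227.2]
tool_rot: [3.141, 0.003, 0.05]
force: [0.2, -0.1, -3.3]
width: 22.6
gripper_force: 64.7
clock: 12.98
eef_pos: [505.8, 186.6, 227.6]
tool_rot: [3.14, 0.003, 0.051]
force: [0.4, 0.0, -3.0]
width: 22.9
gripper_force: 64.7
[505.76492709 186.61166597 227.56374789] [3.13984822e+00 2.66956906e-03 5.13507052e-02] 12.9833
station 0.66 [30.9, 290.8] [632.3 187.1   0. ]
strips_mid 0.57 [16.4, 293.2] [632.7 186.9  85. ]
```

View pics/w3.png

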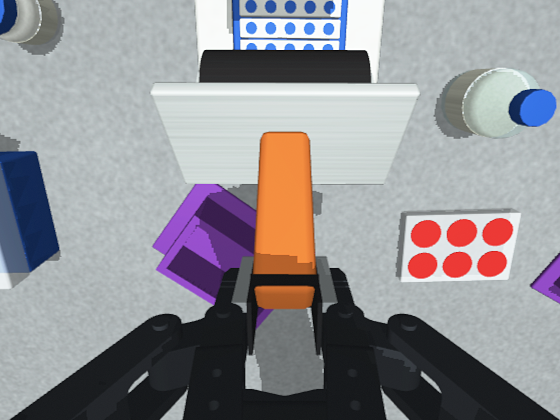

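Run:
```python
from h import *
np.set_printoptions(precision=1,suppress=True)
im=ctrl.get_image("wrist");hsv=cv2.cvtColor(im["img"],cv2.COLOR_RGB2HSV);v=hsv[...,2].astype(int)
blue=(hsv[...,0]>100)&(hsv[...,0]<130)&(hsv[...,1]>130)
for r in(3,12,20,28,36,44):
    c=np.where(blue[r,215:370])[0]+215;w=np.where(v[r,150:430]>215)[0]+150
    print(r,"blue",c.min(),c.max(),[atz(im,(r,k),81)[:2] for k in(c.min(),c.max()+1)],"base",w.min(),w.max(),[atz(im,(r,k),30)[:2] for k in (w.min(),w.max()+1)])
sat=hsv[:50,255:335,1].mean(1);print(sat.astype(int))
print("gap lines x at z87:",[ (r,atz(im,(r,290),87)[0]) for r in (0,10,19,30,41)])
```

```text
3 blue 231 345 [array([641.6, 233.5]), array([646. , 145.8])] base 194 381 [array([648.7, 273.5]), array([657. , 106.5])]
12 blue 231 344 [array([635.5, 233.5]), array([639.8, 146. ])] base 195 380 [array([641.6, 272.8]), array([649.8, 106.4])]
20 blue 232 344 [array([629.9, 232.7]), array([634.3, 145.4])] base 196 379 [array([635.1, 272.1]), array([643.3, 106.4])]
28 blue 232 343 [array([624.3, 232.7]), array([628.6, 145.6])] base 196 379 [array([628.6, 272.3]), array([636.8, 105.6])]
36 blue 232 343 [array([618.6, 232.7]), array([622.9, 145. ])] base 196 378 [array([621.9, 272.5]), array([630.2, 105.6])]
44 blue 232 342 [array([612.8, 232.7]), array([617.2, 145.2])] base 197 377 [array([615.2, 271.7]), array([623.4, 105.6])]
[  6   7  17  57  82  93 102 108 110 110 106 102  94  80  54  20   6   6
   8  68 126  29   0   1  20  59  75  86  92  96  98  96  92  85  74  55
  21   2   2  10  93 148  30   1   1  22  60  75  84  98]
gap lines x at z87: [(0, np.float64(644.7902404363974)), (10, np.float64(638.1083776448412)), (19, np.float64(632.0035210383172)), (30, np.float64(624.4218886671229)), (41, np.float64(616.704773536755))]
```

```bash
sed -i 's#(v\[3\])/2.#(v[3])/8.#' fit.py
python3 - <<'E'
from fit import *
im=ctrl.get_image("wrist");s=ctrl.read_state()
g=cv2.cvtColor(im["img"],cv2.COLOR_RGB2GRAY).astype(int);print(g[76:102,200],g[178:190,220])
obs=[((34,59,38),(96,154)),((34,-59,38),(96,417)),((-34,59,38),(184,187)),((-34,-59,38),(184,387)),((13,12,38),(132,262)),((13,-12,38),(132,309)),((34,59,30),(83,152)),((34,-59,30),(83,419))]
v,e=fitlean(im,s,obs);print("lean",np.degrees(v[0]),v[1:],e)
th,r=v[0],v[1];f=r*np.sin(th)+v[3];print("axle fwd",f,"below tcp",r*np.cos(th)-19)
u=np.array([np.cos(np.radians(1.8)),np.sin(np.radians(1.8))])
g=np.array([631.6,187.5])+u*(-57-f);print(g,deltas([*g,180],1.8))
E
```

```text
[ 40  41  40  40  39  38 102 208 214 216 220 223 227 229 236 242 247 245
 236 224 209 208 208 208 210 213] [217 213 217 218 216 208 184 186 159  63  82 109]
lean 39.424273611271 [9.37576434e+01 4.09504180e-01 1.31414315e+01 2.44735592e-03] 3.4722097563686702
axle fwd 72.68295686959226 below tcp 53.424460293564934
[501.98103384 183.42655989] (array([-0.2 ,  0.1 ,  1.96]), np.float64(0.23))
```

```bash
python3 -m crank '[[[-0.1,0.05,0.2,0.12],[-0.1,0.05,0.5,0.11],[0,0,0.6,0],[0,0,0.5,0],[0,0,0.25,0],[0,0,0,0],[0,0,0,0]]]'
python3 -m crank '[[[0,0,0.08,0],[0,0,0,0]]]'
python3 -m crank '[[[0,0,0.08,0],[0,0,0,0]]]'
python3 -c "
from h import *;print(deltas([502,183.4,160],1.8),ctrl.read_state()['torque'])"
```

```text
clock: 13.87
eef_pos: [501.9, 184.5, 177.6]
tool_rot: [3.141, 0.0, 0.033]
force: [-0.1, 0.4, -2.3]
width: 22.6
gripper_force: 64.6
clock: 14.03
eef_pos: [502.3, 184.8, 176.1]
tool_rot: [-3.141, -0.001, 0.033]
force: [1.0, 0.4, -2.8]
width: 22.8
gripper_force: 64.6
clock: 14.2
eef_pos: [501.9, 184.8, 173.7]
tool_rot: [-3.141, -0.0, 0.033]
force: [-0.8, -0.3, -3.0]
width: 22.8
gripper_force: 64.6
(array([0.  , 0.05, 0.55]), np.float64(0.02)) [0.016281   0.20746486 0.00959932]
```

```bash
for i in 1; do python3 -m crank '[[[0,0.04,0.07,0],[0,0,0,0]]]'
python3 -m crank '[[[0,0,0.06,0],[0,0,0,0]]]'
python3 -m crank '[[[0,0,0.06,0],[0,0,0,0]]]'
python3 -m crank '[[[0,0,0.06,0],[0,0,0,0]]]'; done | egrep 'eef|force: \['
```

```text
eef_pos: [501.8, 183.4, 171.7]
force: [-0.2, -0.3, -2.2]
eef_pos: [501.8, 183.7, 170.2]
force: [-0.4, 0.6, -4.0]
eef_pos: [501.8, 183.7, 168.6]
force: [-1.0, -0.7, -3.0]
eef_pos: [501.8, 183.7, 167.1]
force: [-0.1, -0.6, -2.7]
```

```bash
python3 -m crank '[[[0,0,0.06,0],[0,0,0,0]]]' | egrep 'eef|force: \['
python3 -m crank '[[[0,0,0.06,0],[0,0,0,0]]]' | egrep 'eef|force: \['
```

```text
eef_pos: [501.8, 183.7, 165.6]
force: [-0.1, 0.3, -4.0]
eef_pos: [501.8, 183.7, 164.1]
force: [-0.2, -0.0, -3.0]
```

```bash
python3 -m crank '[[[0,0,0.06,0],[0,0,0,0]]]' | egrep 'eef|force: \['
python3 -m crank '[[[0,0,0.06,0],[0,0,0,0]]]' | egrep 'eef|force: \['
python3 -m crank '[[[0,0,0.06,0],[0,0,0,0]]]' | egrep 'eef|force: \['
python3 -m crank '[[[0,0,0.06,0],[0,0,0,0]]]' | egrep 'eef|force: \['
```

```text
eef_pos: [501.8, 183.7, 162.6]
force: [-0.6, -0.7, -3.5]
eef_pos: [501.8, 183.7, 161.1]
force: [0.3, 0.1, -3.2]
eef_pos: [501.8, 183.7, 159.7]
force: [0.2, 0.1, -3.2]
eef_pos: [501.8, 183.7, 158.1]
force: [-0.3, -0.0, -2.3]
```

```bash
python3 -m crank '[[[0,0,0.05,0],[0,0,0,0]]]' | egrep 'eef|force: \['
python3 -m crank '[[[0,0,0.05,0],[0,0,0,0]]]' | egrep 'eef|force: \['
python3 -m crank '[[[0,0,0.05,0],[0,0,0,0]]]' | egrep 'eef|force: \['
```

```text
eef_pos: [501.8, 183.7, 156.9]
force: [-0.1, -0.6, -2.1]
eef_pos: [501.8, 183.7, 155.7]
force: [-0.7, 0.2, -3.1]
eef_pos: [502.5, 183.7, 154.8]
force: [-0.4, 0.2, -0.7]
```

```bash
python3 -m crank '[[[0,0,0.05,0],[0,0,0,0]]]' | egrep 'eef|force: \['
python3 -m crank '[[[0,0,0.05,0],[0,0,0,0]]]' | egrep 'eef|force: \['
python3 -m crank '[[[0,0,0.05,0],[0,0,0,0]]]' | egrep 'eef|force: \['
```

```text
eef_pos: [502.4, 183.7, 153.6]
force: [-0.2, -0.2, 0.5]
eef_pos: [502.1, 183.7, 152.1]
force: [-0.1, -0.8, 0.4]
eef_pos: [501.9, 183.7, 151.1]
force: [-1.2, -1.1, 5.3]
```

```bash
python3 -m crank '[[[0.06,0,0.01,0],[0.06,0,0.01,0],[0.06,0,0,0]]]' | egrep 'eef|force: \['
python3 -m crank '[[[0.06,0,0,0],[0.06,0,0,0],[0.06,0,0,0]]]' | egrep 'eef|force: \['
```

```text
eef_pos: [506.6, 183.9, 151.0]
force: [-1.0, -1.6, 5.9]
eef_pos: [511.6, 184.1, 150.9]
force: [-0.4, -0.6, 4.7]
```

```bash
python3 -m crank '[[[0.06,0,0.01,0],[0.06,0,0.01,0],[0.06,0,0.01,0]]]' | egrep 'eef|force: \['
python3 -m crank '[[[0.06,0,0.01,0],[0.06,0,0,0],[0.06,0,0,0]]]' | egrep 'eef|force: \['
```

```text
eef_pos: [516.3, 184.2, 150.4]
force: [-3.2, -1.1, 9.0]
eef_pos: [521.0, 184.4, 150.3]
force: [-1.6, -1.2, 9.6]
```

```bash
python3 -m crank '[[[0.06,0,0.01,0],[0.06,0,0.01,0],[0.06,0,0,0]]]' | egrep 'eef|force: \['
python3 -m crank '[[[0.06,0,0.01,0],[0.06,0,0,0],[0.06,0,0,0]]]' | egrep 'eef|force: \['
```

```text
eef_pos: [526.3, 184.6, 150.0]
force: [0.6, -1.1, 8.7]
eef_pos: [530.9, 184.7, 149.9]
force: [-2.7, -0.9, 11.1]
```

```bash
python3 -m crank '[[[0.06,0,0,0],[0.06,0,0,0],[0.06,0,0,0]]]' | egrep 'eef|force: \['
python3 -m crank '[[[0.06,0,0,0],[0.06,0,0,0],[0.06,0,0,0]]]' | egrep 'eef|force: \['
```

```text
eef_pos: [534.8, 184.9, 150.0]
force: [-2.0, -1.8, 11.6]
eef_pos: [539.7, 185.0, 149.9]
force: [-0.0, -1.4, 9.1]
```

```bash
python3 -m crank '[[[0.06,0,0,0],[0.06,0,0,0],[0.06,0,0,0]]]' | egrep 'eef|force: \['
python3 -m crank '[[[0.06,0,0,0],[0.06,0,0,0],[0.06,0,0,0]]]' | egrep 'eef|force: \['
```

```text
eef_pos: [544.5, 185.2, 149.9]
force: [-0.3, -1.6, 7.9]
eef_pos: [548.3, 185.2, 150.0]
force: [-2.4, -1.2, 11.1]
```

```bash
python3 -m crank '[[[0.06,0,0,0],[0.06,0,0,0],[0.06,0,0,0]]]' | egrep 'eef|force: \['
python3 - <<'E'
from h import *
im=ctrl.get_image("wrist");save(im,"w4")
E
```

```text
eef_pos: [553.1, 185.4, 150.0]
force: [-1.5, -2.8, 10.2]
```

View pics/w4.png

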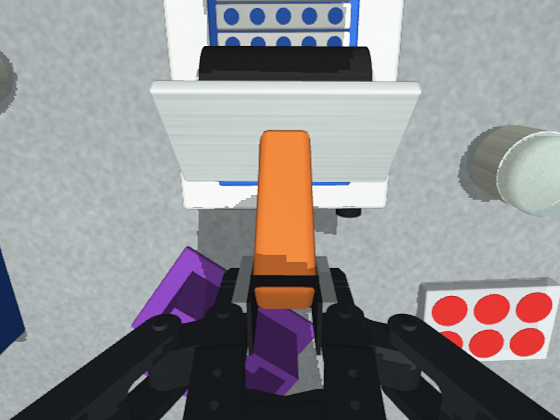

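```bash
python3 -m crank '[[[0.06,0,0,0],[0.06,0,0,0],[0.06,0,0,0]]]' | egrep 'eef|force: \['
python3 -m crank '[[[0.06,0,0,0],[0.06,0,0,0],[0.06,0,0,0]]]' | egrep 'eef|force: \['
```

```text
eef_pos: [557.9, 185.6, 149.9]
force: [-0.3, -0.8, 8.0]
eef_pos: [561.8, 185.7, 150.0]
force: [-3.6, -2.5, 12.4]
```

```bash
python3 -m crank '[[[0.06,0,0,0],[0.06,0,0,0],[0.06,0,0,0]]]' | egrep 'eef|force: \['
python3 -m crank '[[[0.06,0,0,0],[0.06,0,0,0],[0.06,0,0,0]]]' | egrep 'eef|force: \['
```

```text
eef_pos: [566.3, 185.8, 150.1]
force: [-2.3, -1.7, 11.1]
eef_pos: [571.3, 186.0, 150.0]
force: [0.2, -1.3, 8.9]
```

```bash
python3 -m crank '[[[0.06,0,0,0],[0.06,0,0,0],[0.06,0,0,0]]]' | egrep 'eef|force: \['
python3 -m crank '[[[0.06,0,0,0],[0.06,0,0,0],[0.06,0,0,0]]]' | egrep 'eef|force: \['
```

```text
eef_pos: [575.7, 186.1, 150.0]
force: [-1.4, -1.3, 11.1]
eef_pos: [579.8, 186.3, 150.1]
force: [-2.3, -1.3, 9.7]
```

```bash
python3 -m crank '[[[0.06,0,0,0],[0.06,0,0,0],[0.06,0,0,0]]]' | egrep 'eef|force: \['
python3 -m crank '[[[0.06,0,0,0],[0.06,0,0,0],[0.06,0,0,0]]]' | egrep 'eef|force: \['
python3 - <<'E'
from h import *
a=ctrl.get_image("scene")["img"];t=ctrl.get_image("top")["img"]
A=cv2.resize(a[190:320,230:350],(400,433),interpolation=cv2.INTER_CUBIC);B=cv2.resize(t[90:220,160:280],(400,433),interpolation=cv2.INTER_CUBIC)
save({"img":np.hstack([A,B])},"mid")
print(ctrl.read_state()["clock"])
E
```

```text
eef_pos: [584.7, 186.4, 150.0]
force: [-0.2, -1.6, 10.0]
eef_pos: [589.4, 186.6, 150.0]
force: [0.3, -0.9, 7.2]
21.7667
```

View pics/mid.png

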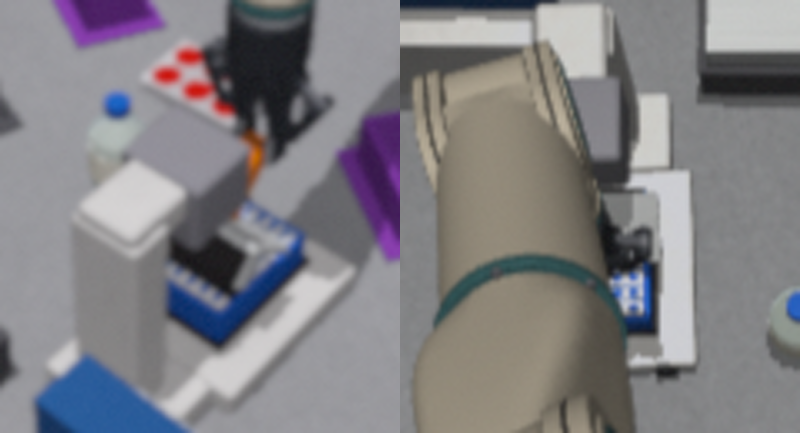

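```bash
python3 -m crank '[[[0.06,0,0.01,0],[0.06,0,0.01,0],[0.06,0,0,0]]]' | egrep 'eef|force: \['
python3 -m crank '[[[0.06,0,0.01,0],[0.06,0,0,0],[0.06,0,0,0]]]' | egrep 'eef|force: \['
```

```text
eef_pos: [593.4, 186.7, 149.9]
force: [-3.3, -1.7, 12.0]
eef_pos: [598.5, 186.8, 149.7]
force: [-1.1, -1.4, 9.8]
```

```bash
python3 -m crank '[[[0.06,0,0,0],[0.06,0,0,0],[0.06,0,0,0]]]' | egrep 'eef|force: \['
python3 -m crank '[[[0.04,0,0,0],[0.04,0,0,0],[0,0,0,0]]]' | egrep 'eef|force: \['
python3 - <<'E'
from h import *
ctrl.get_image("scene");im=ctrl.get_image("wrist");save(im,"w5");s=ctrl.read_state();print(s["torque"],s["clock"])
E
```

```text
eef_pos: [603.4, 187.0, 149.7]
force: [-0.3, -1.1, 8.9]
eef_pos: [605.7, 187.1, 149.7]
force: [0.8, -0.4, 8.6]
[-0.31960217 -0.81778441 -0.07003176] 22.8667
```

View pics/w5.png

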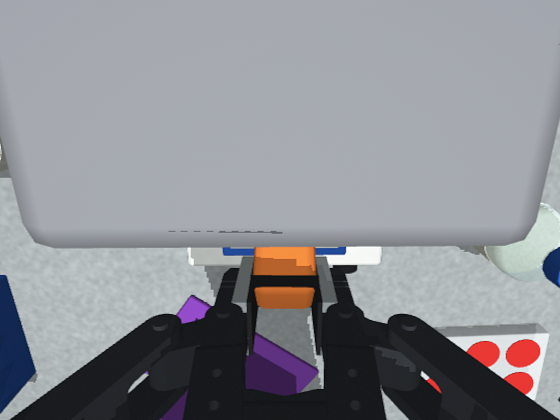

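Run:
```python
from h import *
im=ctrl.get_image("wrist");s=ctrl.read_state()
print(s["eef_pos"],im["extrinsics"][:3,3] if hasattr(im["extrinsics"],'shape') else im["extrinsics"])
print("lamp edge",atz(im,(246,280),262),atz(im,(246,280),190),"body front",atz(im,(390,280),s["eef_pos"][2]+73))
```

```text
[605.59490852 187.01504621 149.63343966] [686.56323803 190.37562928 312.73336262]
lamp edge [662.52285208 190.2571303  262.        ] [628.40510984 190.08895838 190.        ] body front [593.76190036 188.6758061  222.63343966]
```

```bash
python3 -m crank '[[[0.05,0,0.01,0],[0.05,0,0.01,0],[0.05,0,0.01,0],[0.03,0,0,0],[0,0,0,0],[0,0,0,0]]]' | egrep 'eef|force: \['
```

```text
eef_pos: [610.0, 187.2, 148.8]
force: [0.6, -0.3, 8.8]
```

```bash
python3 -m crank '[[[-0.06,0,0,0],[-0.1,0,0,0],[-0.1,0,0,0],[-0.1,0,0,0],[-0.1,0,0,0]]]' | egrep 'eef|force: \['
python3 -m crank '[[[-0.1,0,0,0],[-0.1,0,0,0],[-0.1,0,0,0],[-0.1,0,0,0],[-0.1,0,0,0]]]' | egrep 'eef|force: \['
```

```text
eef_pos: [598.5, 186.9, 148.8]
force: [1.4, -1.8, 7.8]
eef_pos: [585.9, 186.5, 148.8]
force: [0.6, -1.8, 8.8]
```

```bash
python3 -m crank '[[[-0.12,0,0,0],[-0.12,0,0,0],[-0.12,0,0,0],[-0.12,0,0,0],[-0.12,0,0,0]]]' | egrep 'eef|force: \['
python3 -m crank '[[[-0.12,0,0,0],[-0.12,0,0,0],[-0.12,0,0,0],[-0.12,0,0,0],[-0.12,0,0,0]]]' | egrep 'eef|force: \['
```

```text
eef_pos: [570.9, 186.0, 148.7]
force: [0.5, -1.8, 9.5]
eef_pos: [555.9, 185.6, 148.7]
force: [0.8, -0.8, 10.1]
```

```bash
python3 -m crank '[[[-0.12,0,0,0],[-0.12,0,0,0],[-0.12,0,0,0],[-0.12,0,0,0]]]' | egrep 'eef|force: \['
python3 -m crank '[[[-0.12,0,0,0],[-0.12,0,0,0],[-0.12,0,0,0],[-0.12,0,0,0],[-0.1,0,0,0],[0,0,0,0]]]' | egrep 'eef|force: \['
```

```text
eef_pos: [544.0, 185.3, 148.7]
force: [0.1, -1.0, 9.8]
eef_pos: [529.0, 184.9, 148.7]
force: [0.2, -1.7, 10.0]
```

```bash
python3 -m crank '[[[-0.12,0,0,0],[-0.12,0,0,0],[-0.12,0,0,0],[-0.12,0,0,0],[-0.12,0,0,0],[-0.12,0,0,0],[-0.1,0,0,0],[0,0,0,0]]]' | egrep 'eef|force: \[|clock'
python3 - <<'E'
from h import *
im=ctrl.get_image("wrist");save({"img":cv2.resize(im["img"][0:120,180:400],(800,436),interpolation=cv2.INTER_CUBIC)},"w6")
E
```

```text
clock: 26.58
eef_pos: [508.2, 184.2, 148.4]
force: [0.0, -0.4, 7.0]
```

View pics/w6.png

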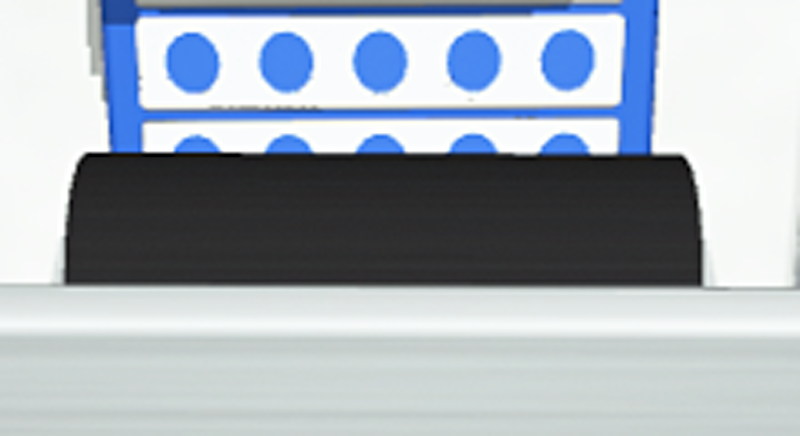

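```bash
python3 -m crank '[[[0,0,-0.2,0],[0,0,-0.6,0],[0,0,-0.8,0],[0,0,-0.9,0],[0,0,-0.8,0],[0,0,-0.2,0],[0,0,0,0]]]' | egrep 'eef|force: \[|clock'
python3 -c "
from fit import *
im=ctrl.get_image('wrist');s=ctrl.read_state()
g=cv2.cvtColor(im['img'],cv2.COLOR_RGB2GRAY).astype(int);print(g[70:100,210],g[172:192,225],g[120,140:165],g[120,400:430])
print(deltas([546.6,-199.4,230],-16.5))"
```

```text
clock: 27.22
eef_pos: [506.6, 184.2, 235.2]
force: [0.3, -0.1, -3.6]
[ 48  46  48  49  47  48  47  48  44  61 144 225 216 220 222 225 227 230
 236 242 247 244 234 221 204 206 206 204 206 211] [210 209 210 212 210 210 215 215 212 159 190 189 187 187 188 190 189 136
  44  63] [189 192 193 190 187 183 180 183 184 185 186 188 187 186 184 185 184 185
 185 181 180 190 200 203 203] [207 207 207 207 207 207 207 207 199 182 177 179 177 178 179 180 181 181
 180 181 181 181 183 185 185 188 188 184 180 177]
(array([ 1.12, 15.38,  0.16]), np.float64(4.02))
```

```bash
python3 -m crank '[[[0.03,0.5,0,0],[0.07,0.95,0,0],[0.07,0.95,0,0],[0.07,0.95,0,0],[0.07,0.95,0,0],[0.07,0.95,0,0],[0.07,0.95,0,0],[0.07,0.95,0,0],[0.07,0.95,0,0],[0.07,0.95,0,0],[0.07,0.95,0,0],[0.07,0.95,0,0]]]' | egrep 'eef|force: \[|clock'
python3 -m crank '[[[0.07,0.95,0,0],[0.07,0.95,0,0],[0.07,0.95,0,0],[0.07,0.95,0,0],[0.04,0.6,0,0],[0,0,0,1],[0,0,0,1],[0,0,0,1],[0,0,0,1],[0,0,0,0],[0,0,0,0]]]' | egrep 'eef|force: \[|clock'
python3 - <<'E'
from h import *
print(deltas([546.6,-199.4,110],-16.5))
im=ctrl.get_image("wrist");g=cv2.cvtColor(im["img"],cv2.COLOR_RGB2GRAY).astype(int)
print(g[74:100:1,210]);np.save("w7.npy",im["img"]);print([(t,d["position"],d["confidence"]) for t in("stand","roller") for d in ctrl.place_of("wrist",t)[:2]])
hs=cv2.cvtColor(im["img"],cv2.COLOR_RGB2HSV)[...,2]
for c in range(180,420,20): print(c,hs[0:86:4,c])
E
```

```text
clock: 28.27
eef_pos: [533.7, -91.3, 232.7]
force: [-1.1, -0.1, -2.6]
clock: 29.18
eef_pos: [546.3, -198.6, 233.5]
force: [-0.1, 0.3, -2.5]
(array([0.03, 0.03, 4.94]), np.float64(0.04))
[ 47  48  48  47  43  60 140 221 212 216 219 222 224 226 234 241 245 242
 232 219 201 203 203 201 204 208]
[('stand', [354.7, 3.2], 0.85), ('stand', [313.7, 527.2], 0.81), ('roller', [90.4, 286.0], 0.82)]
180 [185 179 173 176 172 174 176 179 177 180 177 183 176 177 183 187 183 174
 185 186 159 220]
200 [172 172 183 184 187 182 183 175 184 188 186 178 171 106  35  40  43  46
  47  49 142 220]
220 [177 172 171 178 177 179 183 104 107 106 125 189  33  38  43  43  44  47
  47  48 142 222]
240 [169 178 185 186 182 178 170  97 108 109 115 193  33  38  44  42  44  47
  47  48 139 222]
260 [186 179 178 178 174 178 176  90 108 108 105 194  34  39  43  42  44  47
  48  47 140 222]
280 [177 172 174 180 178 178 181  94 108 110 100 195  34  38  42  42  45  47
  48  48 132 224]
300 [183 177 178 182 185 182 183 140 108 107 101 196  33  37  44  42  45  47
  48  47 123 223]
320 [178 175 179 176 179 179 180 179 105 105 101 195  33  39  44  42  44  46
  47  48 123 224]
340 [176 177 184 185 185 178 183 177 106 105 101 195  33  37  45  43  44  48
  47  46 121 225]
360 [179 178 176 176 184 182 182 186 107 104 104 130  33  37  43  42  44  46
  48  46 118 224]
380 [185 180 175 175 179 188 179 176 180 183 177 179 183 179 174 183 179 183
 183 182 152 223]
400 [178 180 183 182 179 177 181 184 179 175 179 185 184 180 179 177 179 184
 178 182 148 222]
```

Run:
```python
from h import *
np.set_printoptions(precision=1,suppress=True)
im=ctrl.get_image("wrist");g=cv2.cvtColor(im["img"],cv2.COLOR_RGB2GRAY).astype(int)
print(g[22:52,260],g[22:52,330],"cols@46",g[46,196:216],g[46,355:375])
c=np.array([618.5,-220.8]);a=np.radians(-16.5);X=np.array([np.cos(a),np.sin(a)]);Y=np.array([-X[1],X[0]])
for n,p,z in(("foot L",55*X+80*Y,6),("foot R",55*X-80*Y,6),("rim out L",37*X+62*Y,65),("rim out R",37*X-62*Y,65),("rim in",29*X,65)): print(n,proj(im,[*(c+p),z]))
s=ctrl.read_state();print(s["eef_pos"])
for d in ctrl.place_of("wrist","roller")[:1]:
    for zz in(46,50): print(d["position"],(atz(im,d["position"],s["eef_pos"][2]-zz)-s["eef_pos"])[:2]@np.c_[X,Y])
```

```text
[173 171 172 172 176 177 149  80 101 103 103 103 103 103 105 105 103 101
  99  94 122 202 187  96  23  30  32  33  36  37] [174 171 174 176 178 180 182 174 107  90 101 101 102 102  99 101 103 101
  99  96  98 113 149  98  23  29  32  34  36  35] cols@46 [174 175 175 175 177 175 132  39  20  24  26  27  27  26  27  26  26  27
  25  25] [ 23  23  23  23  25  24  24  27  26  25  23  15 117 173 174 173 172 171
 171 172]
foot L [ 26.8 204.7]
foot R [ 27.4 367.9]
rim out L [ 40.9 212.9]
rim out R [ 41.4 360.2]
rim in [ 51.4 286.5]
[ 547.  -198.7  234.4]
[90.0, 285.8] [76. -0.]
[90.0, 285.8] [75.8 -0. ]
```

```bash
python3 -m crank '[[[-0.1,0.03,0.3,0],[0,0,0.8,0],[0,0,0.8,0],[0,0,0.8,0],[0,0,0.7,0],[0,0,0.3,0],[0,0,0,0]]]' | egrep 'eef|force: \[|clock'
python3 -m crank '[[[0,0,0.2,0],[0,0,0.2,0],[0,0,0.2,0],[0,0,0.2,0],[0,0,0,0],[0,0,0,0]]]' | egrep 'eef|force: \[|clock'
```

```text
clock: 30.02
eef_pos: [542.9, -198.2, 140.0]
force: [-0.3, 0.4, -2.9]
clock: 30.52
eef_pos: [544.5, -198.7, 122.0]
force: [-0.1, 0.5, -3.0]
```

```bash
python3 -m crank '[[[0,0,0.15,0],[0,0,0.15,0],[0,0,0.1,0],[0,0,0,0]]]' | egrep 'eef|force: \[|clock'
python3 -m crank '[[[0,0,0.08,0],[0,0,0,0],[0,0,0,0]]]' | egrep 'eef|force: \[|clock'
```

```text
clock: 30.85
eef_pos: [544.1, -198.6, 111.5]
force: [0.0, -0.1, -3.1]
clock: 31.1
eef_pos: [544.6, -198.7, 110.1]
force: [0.2, -0.2, -3.2]
```

```bash
python3 -m crank '[[[0,0,0.08,0],[0,0,0.06,0],[0,0,0,0],[0,0,0,0]]]' | egrep 'eef|force: \[|clock'
```

```text
clock: 31.43
eef_pos: [544.5, -198.7, 106.5]
force: [0.1, -0.5, -2.8]
```

Now the arc forward and up, turning the handle upright against the trough wall.

```bash
python3 -m crank '[[[0.12,0,0,0],[0.12,0,-0.1,0],[0.13,0,-0.11,0],[0.13,0,-0.11,0],[0.13,0,-0.1,0],[0.14,0,-0.1,0],[0.14,0,-0.09,0]]]' | egrep 'eef|force: \[|clock'
python3 -m crank '[[[0.15,0,-0.09,0],[0.15,0,-0.08,0],[0.15,0,-0.08,0],[0.15,0,-0.07,0],[0.15,0,-0.07,0],[0,0,0,0]]]' | egrep 'eef|force: \[|clock'
```

```text
clock: 32.02
eef_pos: [563.9, -204.2, 121.3]
force: [-5.5, 1.0, -3.4]
clock: 32.52
eef_pos: [582.3, -209.7, 131.1]
force: [-5.2, 2.4, -3.0]
```

```bash
python3 -m crank '[[[0.1,0,0.1,0],[0.12,0,0.08,0],[0.15,0,0,0],[0.15,0,0,0],[0.15,0,0,0],[0.15,0,0,0],[0,0,0,0]]]' | egrep 'eef|force: \[|clock'
python3 -m crank '[[[0.15,0,-0.04,0],[0.15,0,-0.04,0],[0.15,0,-0.04,0],[0.15,0,0,0],[0,0,0,0]]]' | egrep 'eef|force: \[|clock'
python3 - <<'E'
from h import *
s=ctrl.read_state();p=s["eef_pos"];a=np.radians(-16.5);X=np.array([np.cos(a),np.sin(a)]);print((p[:2]-[618.5,-220.8])@X,s["torque"])
im=ctrl.get_image("wrist");hs=cv2.cvtColor(im["img"],cv2.COLOR_RGB2HSV);print(hs[60:260:5,245,2],hs[60:260:5,289,0])
print([(d["position"],d["confidence"]) for d in ctrl.place_of("wrist","roller")[:1]])
E
```

```text
clock: 33.1
eef_pos: [602.5, -215.8, 126.4]
force: [-4.3, 1.6, -3.0]
clock: 33.52
eef_pos: [617.5, -220.4, 129.7]
force: [-4.9, 0.7, -3.2]
-1.1214323436562665 [ 0.37925131  1.45322976 -0.12967166]
[173 177 170 171 171 166 176 177 170 168 168  56 100 100  94 101  77  76
  76 178 105 229 241 245 244 246 242 243 240 244 238 242 240 217 166 166
 166 163 168 161] [ 93  94  97  93  90  93  93  95  94  94  93  94 111 103 105 102 110 108
 110 106 105  86  80  78  90  83  84  84  90  12  12  12  12  12  12  12
  12  12  12  12]
[([195.6, 286.4], 0.96)]
```

```bash
python3 -m crank '[[[0.12,0,0,0],[0.1,0,0,0],[0.05,0,0,0],[0,0,0,0]]]' | egrep 'eef|force: \[|clock'
cat > up.py <<'E'
from h import *
s=ctrl.read_state();p=s["eef_pos"];a=np.radians(-16.5);X=np.array([np.cos(a),np.sin(a)]);print((p[:2]-[618.5,-220.8])@X,p)
im=ctrl.get_image("wrist");hs=cv2.cvtColor(im["img"],cv2.COLOR_RGB2HSV)
col=hs[:,250,2].astype(int);r=np.where(col>212)[0];h=np.where((abs(hs[:,289,0].astype(int)-12)<4)&(hs[:,289,1]>150))[0]
print("guard rows",r[(r>100)&(r<300)].min(),r[(r>100)&(r<300)].max(),"handle",h.min(),h.max())
R=Ro.from_euler("xyz",s["tool_rot"])
for th in(-8,-4,0,4,8,12):
    t=np.radians(th);f=lambda x,z:proj(im,R.apply([x*np.cos(t)-(z-96)*np.sin(t),0,-19-(x*np.sin(t)+(z-96)*np.cos(t))])+p)[0]
    print(th,"front bot/top",f(34,30),f(34,38),"rear",f(-34,38),"handle base",f(13,38))
E
python3 up.py
```

```text
clock: 33.95
eef_pos: [623.2, -222.0, 129.6]
force: [-5.2, 3.1, -3.6]
4.898651298821293 [ 623.24684896 -222.02274673  129.59177835]
guard rows 171 223 handle 209 328
-8 front bot/top 178.27088761145214 179.93225951769145 rear 288.327478735605 handle base 214.74809489523406
-4 front bot/top 171.3065725255901 173.68947515349345 rear 280.65440780937644 handle base 208.54844250931257
0 front bot/top 164.48787271170437 167.6212590905191 rear 273.0357210208469 handle base 202.47234823347722
4 front bot/top 157.83099927992416 161.74677422273766 rear 265.47576799216324 handle base 196.5316087627285
8 front bot/top 151.35488304310348 156.0878558901146 rear 257.9787264027844 handle base 190.7394020048285
12 front bot/top 145.08152928722177 150.66930950228266 rear 250.54875402795167 handle base 185.110466433585
```

```bash
python3 -m crank '[[[-0.15,0,0,0],[0,0,0.15,0],[0,0,0.15,0],[0,0,0.15,0],[0,0,0.1,0],[0,0,0,0]]]' | egrep 'eef|force: \[|clock'
python3 up.py | head -2
```

```text
clock: 34.5
eef_pos: [621.7, -221.6, 115.8]
force: [-2.8, -0.3, -3.1]
3.3030542049154894 [ 621.70442588 -221.61188372  115.75227694]
guard rows 170 224 handle 208 328
```

```bash
python3 -m crank '[[[-0.06,0,0.06,0],[0,0,0.06,0],[0,0,0,0]]]' | egrep 'eef|force: \[|clock'
python3 -m crank '[[[0,0,0.04,0],[0,0,0.04,0],[0,0,0,0]]]' | egrep 'eef|force: \[|clock'
```

```text
clock: 34.8
eef_pos: [620.9, -220.9, 113.5]
force: [0.8, 0.8, -3.0]
clock: 35.05
eef_pos: [620.1, -220.9, 111.3]
force: [-0.3, -0.0, -2.8]
```

```bash
python3 -m crank '[[[0,0,0.06,0],[0,0,0.04,0],[0,0,0,0]]]' | egrep 'eef|force: \[|clock'
python3 -m crank '[[[0,0,0.06,0],[0,0,0.04,0],[0,0,0,0]]]' | egrep 'eef|force: \[|clock'
```

```text
clock: 35.3
eef_pos: [620.8, -221.2, 110.9]
force: [-0.7, 1.4, 8.2]
clock: 35.55
eef_pos: [621.6, -221.4, 110.5]
force: [-3.1, 2.3, 18.3]
```

```bash
python3 -m crank '[[[0,0,-0.08,0],[0,0,0,0]]]' | egrep 'eef|force: \[|clock'
python3 -m crank '[[[0,0,0,0],[0,0,0,0],[0,0,0,0],[0,0,0,0],[0,0,0,0],[0,0,0,0],[0,0,0,0],[0,0,0,0]]]' -1
python3 up.py | head -2
python3 -m crank '[[[0,0,-0.3,0],[0,0,-0.8,0],[0,0,-0.8,0],[0,0,-0.8,0],[0,0,-0.8,0],[0,0,-0.8,0],[0,0,-0.8,0],[0,0,-0.1,0],[0,0,0,0],[0,0,0,0]]]' | egrep 'eef|force: \[|clock'
```

```text
clock: 35.72
eef_pos: [621.5, -221.3, 110.5]
force: [-0.7, 1.3, 10.0]
clock: 36.38
eef_pos: [619.9, -221.0, 108.3]
tool_rot: [3.142, 0.0, -0.287]
force: [0.2, 0.9, -0.3]
width: 85.8
gripper_force: 0.0
1.3565637670006543 [ 619.86811482 -220.95769667  108.28309212]
guard rows 170 224 handle 208 329
clock: 37.27
eef_pos: [619.4, -220.7, 237.9]
force: [-0.2, 0.8, 0.1]
```

Run:
```python
from h import *
np.set_printoptions(precision=1,suppress=True)
c=np.array([618.5,-220.8]);a=np.radians(-16.5);X=np.array([np.cos(a),np.sin(a)]);Y=np.array([-X[1],X[0]])
for cam in("wrist","top"):
    im=ctrl.get_image(cam);hs=cv2.cvtColor(im["img"],cv2.COLOR_RGB2HSV)
    m=(hs[...,0]<20)&(hs[...,1]>140)&(hs[...,2]>60)
    e=proj(im,[*c,113]).astype(int);k=np.zeros_like(m);k[max(e[0]-70,0):e[0]+70,e[1]-60:e[1]+60]=1;m&=k
    q=np.argwhere(m);print(cam,"orange rows/cols",q.min(0),q.max(0),"mean",q.mean(0))
    for n,dx,z in(("base front",13,73),("top front",13,153),("top rear",-13,153)): print(n,proj(im,[*(c+dx*X),z]))
    g=(hs[...,2]>200)&(hs[...,1]<40)&k.astype(bool);q=np.argwhere(g)
    if len(q): print("guard",q.min(0),q.max(0),"pred",[proj(im,[*(c+sx*X+sy*Y),73]) for sx,sy in((34,59),(34,-59),(-34,0))])
    for t in("roller",):
        for d in ctrl.place_of(cam,t)[:1]: print(t,d["confidence"],atz(im,d["position"],35))
for t in("lamp_front","bottle","jar","beaker","tip_box","well_plate"):
    for d in ctrl.place_of("top",t)[:1]: print(t,atz(im,d["position"],0),d["confidence"])
```

```text
wrist orange rows/cols [159 268] [213 300] mean [187.4 284.2]
base front [159.  285.3]
top front [182.7 285.6]
top rear [216.8 285.5]
guard [135 225] [204 344] pred [array([135.9, 219.9]), array([136.2, 350.9]), array([207.2, 285.2])]
roller 0.78 [ 622.3 -220.    35. ]
top orange rows/cols [160 292] [237 355] mean [198.3 322.9]
base front [167.9 349.5]
top front [160.8 354.6]
top rear [168.8 352.4]
guard [159 330] [175 347] pred [array([156.7, 333.5]), array([166.9, 368.9]), array([181.6, 345.7])]
roller 0.55 [ 617.3 -233.8   35. ]
bottle [571.8   5.7   0. ] 0.59
jar [633.5 432.    0. ] 0.71
beaker [ 491.8 -454.6    0. ] 0.74
tip_box [432.1 501.2   0. ] 0.84
well_plate [411.4 -19.4   0. ] 0.84
```

```bash
python3 -c "
from cell import ctrl;print(ctrl.finish_job(),ctrl.read_state()['clock'])"
```

```text
the job is handed in; nothing more can be done
the job is handed in; nothing more can be done
```

I rolled the strips in one forward stroke at about 8–15 N, rolled back along them still pressing, put the roller back in its stand upright and released, and handed the job in; no verdict came back, the strips being home is judged from even force and a partial camera view, and I viewed 11 pictures against the limit of 10.

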